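# Put the mixed gift-shop goods back in their display trays

### The job

Customers have left a mix of goods on the gift-shop counter. Put both green tea tins back in the green tray, both blue biscuit boxes in the blue tray and the jam jar with the red lid in the red tray, each standing upright on the tray's floor; set them down rather than dropping them, and leave the bell and the pen pot where they are.

Things in the scene. Friction and masses are not known exactly. Their poses are not given: they have to be found in the camera images.
- tin_white: Tea tin, an upright cylinder 48 mm in diameter and 70 mm high: green with a paper band, its top 14 mm is a white lid with a green spot on it. Straight sides, same width all the way up. 0.10 to 0.21 kg. Origin at the centre of its underside, z up. Belongs in the green tray.
- tin_black: Tea tin, an upright cylinder 48 mm in diameter and 70 mm high: green with a paper band, its top 14 mm is a black lid with a green spot on it. Straight sides, same width all the way up. 0.10 to 0.21 kg. Origin at the centre of its underside, z up. Belongs in the green tray.
- box_white: Biscuit box, an upright blue carton 44 mm (its x) by 56 mm (its y) and 72 mm high, with a white band running over the middle of its top and down its sides. Rigid. 0.12 to 0.26 kg. Origin at the centre of its underside, z up. Belongs in the blue tray.
- box_yellow: Biscuit box, an upright blue carton 44 mm (its x) by 56 mm (its y) and 72 mm high, with a yellow band running over the middle of its top and down its sides. Rigid. 0.12 to 0.26 kg. Origin at the centre of its underside, z up. Belongs in the blue tray.
- jar: Jam jar, an upright amber cylinder 50 mm in diameter up to 54 mm, with a paper label, then a red lid 47 mm in diameter up to 70 mm. 0.17 to 0.35 kg. Origin at the centre of its underside, z up. Belongs in the red tray.
- tray_green: Open green display tray fixed to the counter: outside 84 mm (its x) by 168 mm (its y), walls 4 mm thick and 20 mm high, inside 76 by 160 mm, floor 4 mm above the counter. Takes two things side by side along its y (40 mm either side of the middle leaves room for both). Origin at the centre of its underside, on the counter top; z up.
- tray_blue: Open blue display tray fixed to the counter: outside 84 mm (its x) by 168 mm (its y), walls 4 mm thick and 20 mm high, inside 76 by 160 mm, floor 4 mm above the counter. Takes two things side by side along its y (40 mm either side of the middle leaves room for both). Origin at the centre of its underside, on the counter top; z up.
- tray_red: Open red display tray fixed to the counter: outside 84 mm (its x) by 168 mm (its y), walls 4 mm thick and 20 mm high, inside 76 by 160 mm, floor 4 mm above the counter. Takes the one jar. Origin at the centre of its underside, on the counter top; z up.
- bell: Counter bell, a steel dome on a black foot 62 mm in diameter, 40 mm high; loose, not to be moved, stands in the same row as the goods. Origin at the centre of its underside.
- pen_pot: Grey pen pot 70 mm in diameter, 75 mm high, its pens reach 125 mm; loose, not to be moved, stands beyond the trays (farther from the robot). Origin at the centre of its underside.

How it is judged:
At the end, for the whole second after the job is handed in: Both tins in the green tray, both boxes in the blue tray, the jar in the red tray: each thing's underside within 10 mm above the tray's underside (so on its floor, not on a rim), its centre within 22 mm (across) and 62 mm (along) of the tray's centre, upright within 0.12 rad and at rest (x of tin_white in the frame of tray_green between -0.022 and 0.022 m and y of tin_white in the frame of tray_green between -0.062 and 0.062 m and z of each of tin_white, tin_black in the frame of tray_green below 0.01 m and angle between each of tin_white, tin_black, box_white, box_yellow, jar's own z axis and vertical below 0.12 rad and linear speed of each of tin_white, tin_black, box_white, box_yellow, jar below 0.02 m/s and angular speed of each of tin_white, tin_black, box_white, box_yellow, jar below 0.2 rad/s and x of tin_black in the frame of tray_green between -0.022 and 0.022 m and y of tin_black in the frame of tray_green between -0.062 and 0.062 m and x of box_white in the frame of tray_blue between -0.022 and 0.022 m and y of box_white in the frame of tray_blue between -0.062 and 0.062 m and z of each of box_white, box_yellow in the frame of tray_blue below 0.01 m and x of box_yellow in the frame of tray_blue between -0.022 and 0.022 m and y of box_yellow in the frame of tray_blue between -0.062 and 0.062 m and x of jar in the frame of tray_red between -0.022 and 0.022 m and y of jar in the frame of tray_red between -0.062 and 0.062 m and z of jar in the frame of tray_red below 0.01 m); the robot touches nothing.
It fails at once if one of the five goods is let go more than 35 mm above the counter (dropped) ((height (world z) of tin_white above 0.035 m and contact force between tin_white and the fingers below 0.02 N) or (height (world z) of tin_black above 0.035 m and contact force between tin_black and the fingers below 0.02 N) or (height (world z) of box_white above 0.035 m and contact force between box_white and the fingers below 0.02 N) or (height (world z) of box_yellow above 0.035 m and contact force between box_yellow and the fingers below 0.02 N) or (height (world z) of jar above 0.035 m and contact force between jar and the fingers below 0.02 N)).
It fails at once if the bell or the pen pot is shifted by more than 25 mm or knocked over (distance of any of bell, pen_pot from where it was at the start of the episode above 0.025 m or angle between any of bell, pen_pot's own z axis and vertical above 0.4 rad).
It also fails if it takes over 112 s, if anything falls off the work surface, if the arm or the gripper's body presses on something with over 40 N, if the wrist force passes 120 N, or if a joint passes its speed limit or range.

### The arm

A 7-joint arm with a two-finger parallel gripper is mounted at the origin on the work surface. World frame = base frame: x ahead of the robot, y to its left, z up, the work surface at z = 0. Lengths are in m, angles in rad, forces in N, time in s.
With the tool pointing down it reaches from about 0.35 to 0.9 m from the base axis. Payload 19.9 kg.
Tool frame: the origin (TCP) lies at the very end of the fingers, on their centre line; the grasp point (between the pads) lies 19 mm behind it (pinch_z is the z of the grasp point in the tool frame, in m); z points along the fingers, y is the line along which they close (so a half turn about z gives the same grasp; the last joint's range is limited). The gripper opens to 94 mm and grips with 3 to 60 N. Pads are 16 mm wide; open, the fingers measure 119 mm over their backs; the gripper's body (75 mm by 177 mm) begins 78 mm behind the grasp point.
Start: joints at [1.262, 0.417, -0.01, 1.614, 0.005, 1.111, -0.053], TCP at [0.165, -0.603, 0.205] pointing down, gripper open.
Joint ranges: [-2.81, 2.81], [-0.39, 2.02], [-1.27, 1.25], [0.06, 2.57], [-1.19, 4.33], [0.19, 2], [-2.82, 2.82]. Speed limits (rad/s): [1.89, 1.89, 2.39, 2.39, 3.01, 3.01, 3.01].

### API

Orientations are given as a unit quaternion [w, x, y, z].
In Python, from bench import * gives the robot as it stands. The module is installed in compiled form; this text tells all that it offers.
- The arm moves only by the tool arm_command, never from a script. Its argument "deltas" is text: rows parted by semicolons, each of 4 numbers parted by spaces: the shift along the world's x, y, z in cm, then the turn about the world's z in degrees. In form: x y z spin; .... A call has exactly 10 rows; each row is the pose to reach, as a shift and turn from the pose commanded when the call began; what a row does not reach only later rows make up. A row lasts 1/12 s, in which the tool goes at most 41.7 mm and 7.16 degrees, less where a joint would pass 70% of its speed; a pose out of reach is approached as far as the arm can. A call with a gripper value outside its range is refused whole. "fingers" is the finger opening in cm, from 0 to 9.4, set as the call begins (left out, the last holds). The fingers move at their own pace and stop on an object; the grip force is fixed at half the most. Time passes only in rows, so rows that repeat a pose let the fingers close, or fill a call up. It gives the time, the measured TCP pose, the force, the opening and the grip force at its end, in the units of the state.
- sense(): the state, without advancing time (a new reading comes with each control period).
- get_image(name): name is "scene" or "top" or "wrist"; returns a dict with "color" (420x560x3 uint8, red, green, blue), "fx", "fy", "cx", "cy" (pixels), "xyz" and "attitude" of the camera in the world. Camera axes: x right, y up, looking along -z (the intrinsics and any distortion apply to the point x, -y, -z); pixel columns grow to the right and rows downward; lengths in m; the calibration is good to about 2 mm. A picture is of the moment at which its call begins. There is no depth.
- job_done(): hands the job in; it is judged then, once.
The state is a dict: "time_s": time; "qpos": joint angles; "joint_velocities": joint speeds; "tau": joint torques, N m; "position": TCP position; "tool_rot": TCP orientation; "force": force on the tool from outside, world axes, zero at the start; "torque": the same for the moment, N m; "grip_width": opening from 0.0 (shut) to 1.0 (fully open); "gripper_force": force on a finger pad.
Only numpy, scipy, OpenCV 4.12 (cv2) and the standard library are available. Lean on these libraries where they do the work, as an engineer would, in place of code of your own. Each camera call takes 0.05 s, during which the arm holds its last target. There are 200 camera calls.

## Working session

There is one attempt and no reset: what is moved stays moved. The work goes in short steps, Python scripts to look and compute and a tool call to move; the robot and the scene stay as the last step left them, time stands still between calls to the robot, and variables do not carry over. Pictures are saved under pics/ and viewed, at most 14 in all, crops included, and the job is handed in when it is done.

Besides the shell and the picture viewer there is one more tool, called after ">>>" as name(argument=value, ...) on one line, values as JSON. arm_command: Moves the arm, as the interface text tells. Its arguments: {"type":"object","properties":{"deltas":{"type":"string"},"fingers":{"type":"number"}},"required":["deltas"]}

```bash
mkdir -p pics; python3 - <<'E'
from bench import *
import cv2,pickle
d={}
for n in("scene","top"):
    r=get_image(n); d[n]=r
    cv2.imwrite(f"pics/{n}0.png",r["color"][:,:,::-1]); print(n,{k:v for k,v in r.items() if k!="color"})
pickle.dump(d,open("im0.pkl","wb"))
print(sense())
E
```

```text
scene {'fx': 398.2847637987039, 'fy': 398.2847637987039, 'cx': 281.8576107044489, 'cy': 205.32777993207793, 'xyz': array([ 1.13129858, -0.20875607,  0.85362129]), 'attitude': array([0.78419743, 0.24528494, 0.17313954, 0.54303995])}
top {'fx': 399.2564567239842, 'fy': 399.2564567239842, 'cx': 281.47465177201957, 'cy': 207.31775142013012, 'xyz': array([ 0.46620255, -0.0061241 ,  1.01475145]), 'attitude': array([-0.69677287, -0.04786457,  0.04812677,  0.71407308])}
{'time_s': 0.1, 'qpos': array([ 1.26248865,  0.41790348, -0.01029822,  1.61408096,  0.00471506,
        1.11066994, -0.05297988]), 'joint_velocities': array([-1.65815785e-04, -1.54931671e-03, -5.97669043e-04, -1.98167151e-03,
       -6.62528764e-04, -8.22201523e-04,  9.97290597e-05]), 'tau': array([ 3.99814489e-04, -8.52579546e+01,  6.39503784e-01, -4.26694858e+01,
       -4.89848724e-02,  1.64358714e-02,  1.02529182e-04]), 'position': array([ 0.16468399, -0.60258795,  0.20490848]), 'tool_rot': array([-5.05880041e-04,  9.91112748e-01,  1.33023499e-01, -1.17319989e-04]), 'force': array([-0.13159638, -0.30936891, -0.27473587]), 'torque': array([ 0.03622103, -0.06050576, -0.05226607]), 'gripper_force': 0.0, 'grip_width': 1.0005365083778746}
```

View pics/top0.png

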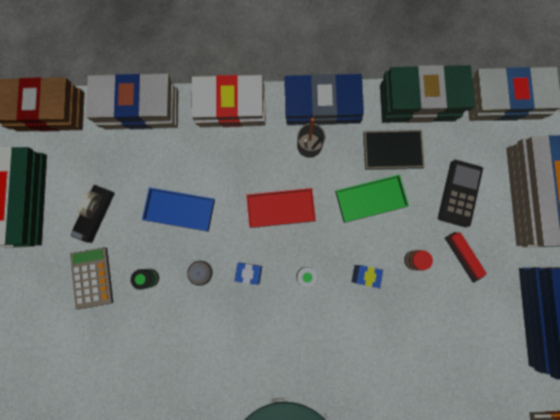

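View pics/scene0.png

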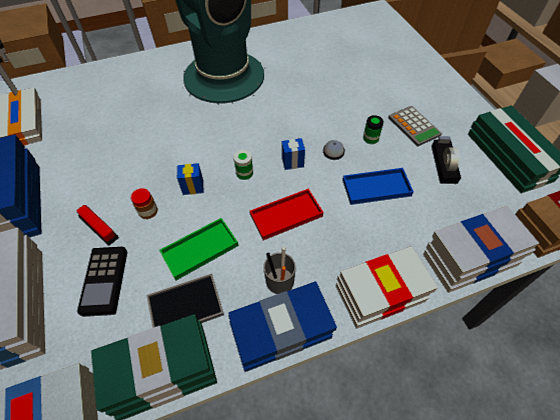

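The top view shows these things, by pixel:
- Black-lid tin (143,280), bell (200,272), white-band box (248,273), white-lid tin (307,277), yellow-band box (369,276) and jar (420,260).
- Trays: blue (179,209), red (281,208), green (372,198).
- Pen pot (311,140).

In the scene view the same row runs from right to left.

```bash
cat > h.py <<'E'
import numpy as np,cv2
from scipy.spatial.transform import Rotation as R
def rot(r): q=r["attitude"]; return R.from_quat(q,scalar_first=True).as_matrix()
def ray(r,u,v):
    d=np.array([(u-r["cx"])/r["fx"],-(v-r["cy"])/r["fy"],-1.]); return rot(r)@d
def onz(r,u,v,z): d=ray(r,u,v); return r["xyz"]+d*(z-r["xyz"][2])/d[2]
def proj(r,p):
    c=(np.asarray(p)-r["xyz"])@rot(r); return np.array([r["cx"]-r["fx"]*c[...,0]/c[...,2],r["cy"]+r["fy"]*c[...,1]/c[...,2]]).T
def tri(views):  # [(r,u,v)]
    A=np.zeros((3,3));b=np.zeros(3)
    for r,u,v in views:
        d=ray(r,u,v);d/=np.linalg.norm(d);P=np.eye(3)-np.outer(d,d);A+=P;b+=P@r["xyz"]
    p=np.linalg.solve(A,b); return p,[np.linalg.norm(np.cross(p-r["xyz"],ray(r,u,v)/np.linalg.norm(ray(r,u,v)))) for r,u,v in views]
def blobs(r,f,box=None,amin=15):
    h=cv2.cvtColor(r["color"],cv2.COLOR_RGB2HSV).astype(int);m=f(h[...,0],h[...,1],h[...,2]).astype(np.uint8)
    if box: k=np.zeros_like(m);k[box[1]:box[3],box[0]:box[2]]=1;m*=k
    n,l,s,c=cv2.connectedComponentsWithStats(m)
    return [(s[i,4],c[i].round(1),s[i,:4],l==i) for i in range(1,n) if s[i,4]>=amin]
red=lambda h,s,v:((h<8)|(h>172))&(s>150)&(v>70)
green=lambda h,s,v:(h>45)&(h<75)&(s>120)&(v>60)
blue=lambda h,s,v:(h>105)&(h<125)&(s>130)&(v>50)
E
python3 - <<'E'
from h import *
import pickle
d=pickle.load(open("im0.pkl","rb"))
bx={"top":(120,165,440,300),"scene":(120,100,470,290)}
for n in d:
    for cn,f in(("r",red),("g",green),("b",blue)):
        for a,c,s,_ in blobs(d[n],f,bx[n]): print(n,cn,a,c,s,onz(d[n],*c,.07).round(3)[:2])
big=[]
for n,b in(("top",(120,240,440,300)),("scene",(125,100,415,225))):
    c=d[n]["color"][b[1]:b[3],b[0]:b[2],::-1]; big.append(cv2.resize(c,(800,800*c.shape[0]//c.shape[1]),interpolation=cv2.INTER_CUBIC))
cv2.imwrite("pics/c1.png",np.vstack(big))
E
```

```text
scene r 274 [140.4 196.9] [131 188  20  19] [ 0.471 -0.335]
scene r 2014 [285.5 213.5] [250 189  73  51] [ 0.642 -0.021]
scene r 456 [385.1 269.8] [366 254  43  36] [0.854 0.128]
scene g 44 [374.9 120.3] [371 117   9   7] [0.436 0.327]
scene g 35 [374.8 132.3] [368 128  11  10] [0.478 0.304]
scene g 148 [426.6 134.3] [415 128  24  14] [0.535 0.433]
scene g 43 [242.  155.8] [238 153   9   7] [ 0.431 -0.063]
scene g 43 [244.7 169.3] [239 165  11   9] [ 0.478 -0.07 ]
scene g 2047 [197.7 247.6] [159 218  79  59] [ 0.659 -0.237]
scene b 175 [300.4 152.2] [295 138  10  30] [0.474 0.085]
scene b 198 [287.  154.4] [282 140  10  29] [0.468 0.049]
scene b 216 [196.6 178. ] [191 163  12  30] [ 0.462 -0.193]
scene b 185 [181.6 179.4] [177 165  12  30] [ 0.453 -0.229]
scene b 1792 [377.1 185.4] [343 168  71  36] [0.644 0.222]
scene b 72 [466.3 224.2] [461 219   9  14] [0.818 0.36 ]
scene b 122 [308.8 286.6] [293 282  27   8] [ 0.832 -0.041]
top r 2078 [280.5 207.5] [247 189  68  38] [ 0.595 -0.006]
top r 297 [421.7 259.7] [412 251  20  19] [ 0.463 -0.334]
top g 2113 [371.7 198. ] [336 175  72  47] [ 0.613 -0.225]
top g 103 [139.6 278.9] [134 273  12  12] [0.435 0.327]
top g 60 [307. 277.] [303 273   9   9] [ 0.43  -0.064]
top b 2111 [178. 209.] [143 188  71  43] [0.597 0.239]
top b 104 [239.1 271.7] [235 263  10  19] [0.446 0.095]
top b 121 [255.8 274.3] [251 266  10  18] [0.439 0.056]
top b 126 [360.6 274.3] [356 266  11  18] [ 0.433 -0.189]
top b 96 [377.8 278. ] [373 269   9  19] [ 0.424 -0.228]
```

View pics/c1.png

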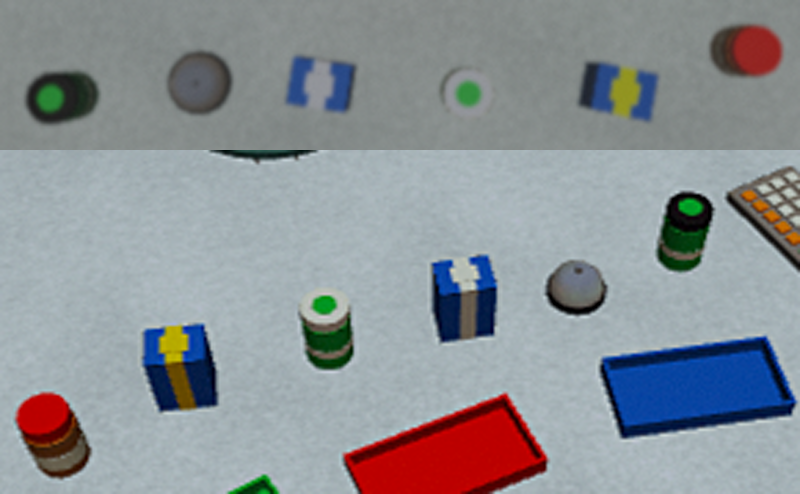

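Crop: black-lid tin, bell, both boxes, white-lid tin and jar are all clear. Both boxes have their long side roughly along world y, turned about -10°. Next I'll triangulate tops and trays.

```bash
python3 - <<'E'
from h import *
import pickle
d=pickle.load(open("im0.pkl","rb"));T,S=d["top"],d["scene"]
P={"tin_black":((139.6,278.9),(374.9,120.3)),"tin_white":((307,277),(242,155.8)),"jar":((421.7,259.7),(140.4,195))}
yel=lambda h,s,v:(h>20)&(h<35)&(s>140)&(v>60)
wh=lambda h,s,v:(s<40)&(v>150)
for n,f,a,b in(("box_yellow",yel,(350,262,390,290),(170,155,210,183)),):
    A=max(blobs(T,f,a),key=lambda t:t[0]);B=max(blobs(S,lambda h,s,v:yel(h,s,v)&(v>190),b,5),key=lambda t:t[0]);print(A[:3],B[:3]);P[n]=(A[1],B[1])
P["box_white"]=((247.5,273),(125+465*.3625,100+(272-150)*.3625))
for n,(a,b) in P.items():
    p,e=tri([(T,*a),(S,*b)]);print(n,p.round(4),np.round(e,4))
# box tops: minAreaRect of bright-blue+band top face
h=cv2.cvtColor(T["color"],cv2.COLOR_RGB2HSV)
print("V yellow row",h[274,352:388,2],"white",h[272,232:265,2])
# trays
for n,f,x in(("green",green,(330,165,415,225)),("red",red,(240,180,325,235)),("blue",blue,(138,180,220,235))):
    t=max(blobs(T,f,x),key=lambda t:t[0])
    s=max(blobs(S,f,{"green":(150,210,245,285),"red":(245,185,330,245),"blue":(335,160,420,210)}[n]),key=lambda t:t[0])
    for r,m in((T,t[3]),(S,s[3])):
        pts=np.argwhere(m)[:,::-1]; g=np.array([onz(r,u,v,.02)[:2] for u,v in pts])
        rc=cv2.minAreaRect((g*1000).astype(np.float32)); print(n,np.round(rc[0],1),np.round(rc[1],1),round(rc[2],1), end=" | ")
    print()
for n,(u,v) in(("pot",(311,142)),("bell",(200,272))): print(n,onz(T,u,v,.05).round(3))
E
```

```text
Traceback (most recent call last):
ValueError: max() iterable argument is empty
```

```bash
cat > m.py <<'E'
from h import *
import pickle
d=pickle.load(open("im0.pkl","rb"));T,S=d["top"],d["scene"]
P={"tin_black":((139.6,278.9),(374.9,120.3)),"tin_white":((307,277),(242,155.8)),"jar":((421.7,259.7),(140.4,195)),
"box_white":((120+318*.4,240+83*.4),(125+465*.3625,100+(272-150)*.3625)),"box_yellow":((120+625*.4,240+91*.4),(125+174*.3625,100+(343-150)*.3625))}
for n,(a,b) in P.items():
    p,e=tri([(T,*a),(S,*b)]);print(n,p.round(4),np.round(e,4))
for n,f,x in(("green",green,(330,165,415,225)),("red",red,(240,180,325,235)),("blue",blue,(138,180,220,235))):
    t=max(blobs(T,f,x),key=lambda t:t[0])
    s=max(blobs(S,f,{"green":(150,210,245,285),"red":(245,185,330,245),"blue":(335,160,420,210)}[n]),key=lambda t:t[0])
    for r,m in((T,t[3]),(S,s[3])):
        pts=np.argwhere(m)[:,::-1]; g=np.array([onz(r,u,v,.02)[:2] for u,v in pts])
        rc=cv2.minAreaRect((g*1000).astype(np.float32)); print(n,np.round(rc[0],1),np.round(rc[1],1),round(rc[2],1), end=" | ")
    print()
for n,(u,v) in(("pot",(311,142)),("bell",(200,272))): print(n,onz(T,u,v,.05).round(3))
h=cv2.cvtColor(T["color"],cv2.COLOR_RGB2HSV)
print(h[274,352:388].tolist())
E
python3 m.py
```

```text
tin_black [0.435  0.3274 0.0688] [0.0001 0.0001]
tin_white [ 0.4299 -0.0633  0.0688] [0.0004 0.0004]
jar [ 0.4633 -0.3346  0.0674] [0.0001 0.0001]
box_white [0.4425 0.0767 0.0726] [0.0012 0.0012]
box_yellow [ 0.4282 -0.2086  0.0705] [0.0018 0.0018]
green [ 620.3 -236.5] [ 81.2 167. ] 12.8 | green [ 624.1 -236.2] [ 85.3 167.1] 12.7 | 
red [602.   -5.7] [ 80.9 163.9] 4.3 | red [609.   -5.4] [ 92.4 168.7] 4.4 | 
blue [604.6 252.2] [167.   80.9] 78.8 | blue [611.6 250.3] [172.4  95.2] 78.9 | 
pot [ 0.761 -0.086  0.05 ]
bell [0.447 0.19  0.05 ]
[[99, 25, 102], [106, 49, 67], [112, 77, 50], [109, 85, 48], [108, 96, 53], [110, 139, 79], [110, 167, 116], [110, 178, 132], [110, 177, 134], [110, 178, 135], [109, 178, 133], [109, 153, 127], [88, 37, 103], [32, 138, 135], [31, 193, 149], [31, 202, 148], [31, 199, 149], [31, 196, 148], [31, 198, 148], [31, 197, 149], [31, 200, 148], [31, 193, 148], [32, 174, 144], [35, 115, 129], [96, 61, 105], [109, 156, 126], [110, 181, 131], [110, 177, 134], [110, 180, 132], [110, 155, 128], [109, 87, 126], [104, 29, 132], [80, 11, 137], [81, 13, 136], [77, 13, 135], [80, 11, 136]]
```

>>> arm_command(deltas="2 2 0 5;5 5 0 12;8 8 0 19;12 11.5 0 26;16 15 0 33;20 18.5 0 40;24 22 0 47;27 25 0 54;29 26.5 0 61;29.9 26.8 0 68", fingers=9.4)

```text
time_s: 0.93
position: [0.4648, -0.3328, 0.2055]
tool_rot: [-0.0, 0.745, 0.667, -0.0]
force: [0.4, -0.6, 0.2]
grip_width: 1.001
gripper_force: 0.0
```

```bash
python3 - <<'E'
from bench import *
from h import *
w=get_image("wrist");s=sense();print(s["position"],s["tool_rot"],w["xyz"])
cv2.imwrite("pics/w1.png",w["color"][:,:,::-1])
for a,c,b,_ in blobs(w,red,None,100): print(a,c,b,onz(w,*c,.07).round(4))
E
```

```text
[ 0.47108055 -0.32698054  0.20566376] [5.50765828e-05 7.39278881e-01 6.73397278e-01 1.68494198e-03] [ 0.47129664 -0.26487701  0.38505153]
1525 [278.1 202.9] [257 181  43  45] [ 0.4633 -0.3343  0.07  ]
1521 [306.4 287. ] [261 260  80  47] [ 0.4839 -0.432   0.07  ]
```

View pics/w1.png

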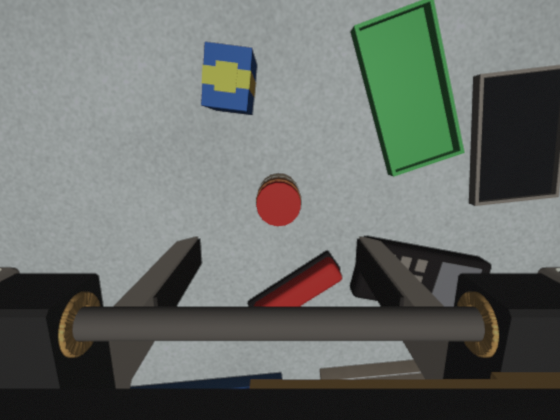

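The wrist view shows the jar at (278,203), giving (0.463,-0.334), which agrees with the other two views. Yellow-band box (228,77) and green tray (410,90) are also in view.

>>> arm_command(deltas="0 0 0 6;0 0 0 6;0 0 -2 6;0 0 -5 6;0 0 -8 6;0 0 -11 6;0 0 -14 6;0 0 -16 6;0 0 -17.5 6;0 0 -18 6")

```text
time_s: 1.82
position: [0.4619, -0.3348, 0.023]
tool_rot: [-0.002, 0.713, 0.701, -0.0]
force: [-0.6, 0.5, 0.2]
grip_width: 1.001
gripper_force: 0.0
```

>>> arm_command(deltas="0 0 0 0;0 0 0 0;0 0 0 0;0 0 0 0;0 0 0 0;0 0 0 0;0 0 0 0;0 0 0 0;0 0 0 0;0 0 0 0", fingers=0)

```text
time_s: 2.65
position: [0.4639, -0.335, 0.0257]
tool_rot: [0.0, 0.712, 0.703, -0.0]
force: [-1.2, -0.5, 4.7]
grip_width: 0.53
gripper_force: 30.0
```

>>> arm_command(deltas="0 0 1.5 0;0 0 4 0;0 0 7 0;0 1 9 0;1 3 10 0;2 6 10 1;4 10 10 2;5.5 13.5 10 3;7 17 10 4;8.5 20.5 10 5")

```text
time_s: 3.48
position: [0.549, -0.128, 0.1254]
tool_rot: [-0.0, 0.68, 0.733, -0.0]
force: [0.3, -0.8, -1.5]
grip_width: 0.526
gripper_force: 30.0
```

>>> arm_command(deltas="1.5 3.5 0 0;3 7 0 0;4.2 10 0 0;5 12 0 0;5.5 13.5 0 0;5.5 13.5 0 0;5.5 13.5 -1 0;5.5 13.5 -2.5 0;5.5 13.5 -4.5 0;5.5 13.5 -6 0")

```text
time_s: 4.32
position: [0.6028, 0.0035, 0.0633]
tool_rot: [-0.0, 0.681, 0.733, -0.001]
force: [-1.2, 0.4, -2.1]
grip_width: 0.526
gripper_force: 30.0
```

>>> arm_command(deltas="0 0 -1 0;0 0 -2 0;0 0 -2.6 0;0 0 -3 0;0 0 -3.3 0;0 0 -3.5 0;0 0 -3.6 0;0 0 -3.6 0;0 0 -3.6 0;0 0 -3.6 0")

```text
time_s: 5.15
position: [0.604, 0.0051, 0.0298]
tool_rot: [0.0, 0.68, 0.733, 0.0]
force: [-0.8, -0.0, 0.8]
grip_width: 0.527
gripper_force: 30.0
```

>>> arm_command(deltas="0 0 0 0;0 0 0 0;0 0 0 0;0 0 0 0;0 0 1 0;0 0 3 0;0 0 5 0;0 0 7.5 0;0 0 9 0;0 0 9.6 0", fingers=9.4)

```text
time_s: 5.98
position: [0.6049, 0.0053, 0.1285]
tool_rot: [0.001, 0.68, 0.733, 0.001]
force: [0.7, 0.6, 0.6]
grip_width: 0.996
gripper_force: 0.0
```

>>> arm_command(deltas="-2 -1 0 -1;-5 -2 0 -2;-8 -3 0 -3;-11 -4.3 0 -4;-14 -5.5 0 -4;-16.5 -6.5 0 -4;-17.4 -6.8 0 -4;-17.4 -6.8 0 -4;-17.4 -6.8 0 -4;-17.4 -6.8 0 -4")

```text
time_s: 6.82
position: [0.4309, -0.0624, 0.1256]
tool_rot: [0.0, 0.705, 0.709, 0.0]
force: [-0.1, 0.5, -0.1]
grip_width: 1.004
gripper_force: 0.0
```

```bash
python3 - <<'E'
from bench import *
from h import *
w=get_image("wrist");print(sense()["position"])
cv2.imwrite("pics/w2.png",w["color"][:,:,::-1])
for a,c,b,_ in blobs(w,green,None,60): print(a,c,b,onz(w,*c,.07).round(4))
t=get_image("top");cv2.imwrite("pics/t2.png",t["color"][:,:,::-1])
for a,c,b,_ in blobs(t,red,(230,165,440,300),60): print(a,c,b,onz(t,*c,.074).round(4))
E
```

```text
[ 0.43083318 -0.06230225  0.12544595]
595 [278.4 224.7] [265 212  28  27] [ 0.4298 -0.0636  0.07  ]
100 [448.3 302.1] [440 298  15   9] [ 0.5718 -0.1299  0.07  ]
2039 [280.6 207.4] [247 189  68  38] [ 0.5946 -0.006   0.074 ]
```

View pics/w2.png

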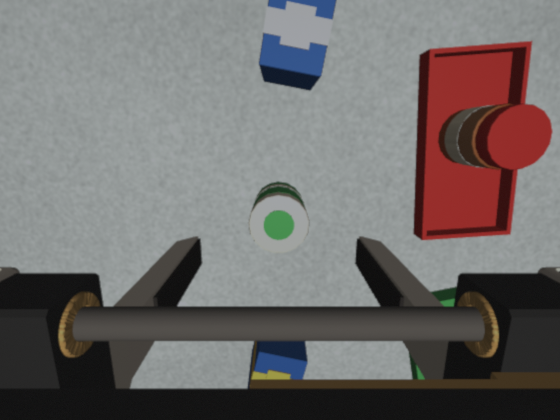

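The wrist view shows the jar standing in the red tray, base near (455,135), and the white-lid tin centred at (278,225).

>>> arm_command(deltas="0 0 -1 0;0 0 -3 0;0 0 -5 0;0 0 -7 0;0 0 -9 0;0 0 -10 0;0 0 -10 0;0 0 -10 0;0 0 -10 0;0 0 -10 0")

```text
time_s: 7.75
position: [0.4305, -0.0629, 0.0263]
tool_rot: [0.001, 0.705, 0.709, 0.0]
force: [0.2, -0.1, 0.4]
grip_width: 1.002
gripper_force: 0.0
```

>>> arm_command(deltas="0 0 0 0;0 0 0 0;0 0 0 0;0 0 0 0;0 0 0 0;0 0 0 0;0 0 0 0;0 0 0 0;0 0 0 0;0 0 0 0", fingers=0)

```text
time_s: 8.58
position: [0.4298, -0.0629, 0.0254]
tool_rot: [0.0, 0.705, 0.709, 0.0]
force: [0.8, 0.7, -0.9]
grip_width: 0.505
gripper_force: 30.0
```

>>> arm_command(deltas="0 0 1.5 0;0 0 4 0;0 0 7 0;0 0 9 0;1 -1 10 2;4 -3 10 4;7 -5 10 6;10 -7 10 8;13 -9.5 10 10;16 -11.6 10 12")

```text
time_s: 9.42
position: [0.5906, -0.1807, 0.125]
tool_rot: [-0.0, 0.627, 0.779, -0.0]
force: [0.4, 0.3, -1.1]
grip_width: 0.504
gripper_force: 30.0
```

>>> arm_command(deltas="1.8 -1.3 0 0;2.3 -1.7 0 0;2.3 -1.7 0 0;2.3 -1.7 -1.5 0;2.3 -1.7 -3.5 0;2.3 -1.7 -5.5 0;2.3 -1.7 -7 0;2.3 -1.7 -8 0;2.3 -1.7 -8.7 0;2.3 -1.7 -9 0")

```text
time_s: 10.25
position: [0.6124, -0.1955, 0.0348]
tool_rot: [-0.0, 0.627, 0.779, -0.0]
force: [-0.5, -0.1, -1.2]
grip_width: 0.506
gripper_force: 30.0
```

>>> arm_command(deltas="0 0 -0.2 0;0 0 -0.4 0;0 0 -0.6 0;0 0 -0.6 0;0 0 -0.6 0;0 0 -0.6 0;0 0 -0.6 0;0 0 -0.6 0;0 0 -0.6 0;0 0 -0.6 0")

```text
time_s: 11.08
position: [0.6128, -0.1959, 0.0295]
tool_rot: [0.0, 0.627, 0.779, -0.0]
force: [0.4, -0.6, -0.1]
grip_width: 0.506
gripper_force: 30.0
```

>>> arm_command(deltas="0 0 0 0;0 0 0 0;0 0 0 0;0 0 0 0;0 0 1 0;0 0 3 0;0 0 5 0;0 0 7.5 0;0 0 9 0;0 0 9.6 0", fingers=9.4)

```text
time_s: 11.92
position: [0.6139, -0.1961, 0.1287]
tool_rot: [0.002, 0.627, 0.779, 0.001]
force: [-0.5, -0.4, 0.9]
grip_width: 0.999
gripper_force: 0.0
```

>>> arm_command(deltas="-2 -0.2 0 -3;-5 -0.4 0 -7;-8 -0.6 0 -11;-11 -0.8 0 -16;-14 -1 0 -20;-16.5 -1.2 0 -24;-18.4 -1.2 0 -25;-18.4 -1.2 0 -25;-18.4 -1.2 0 -25;-18.4 -1.2 0 -25")

```text
time_s: 12.75
position: [0.4294, -0.2078, 0.1256]
tool_rot: [0.0, 0.781, 0.625, 0.0]
force: [-0.0, 0.5, 0.0]
grip_width: 1.002
gripper_force: 0.0
```

```bash
cat > box.py <<'E'
import sys
from bench import *
from h import *
w=get_image("wrist");s=sense();print(s["position"],s["tool_rot"])
cv2.imwrite(sys.argv[1],w["color"][:,:,::-1])
top=lambda h,s,v:(h>105)&(h<125)&(s>130)&(v>90)
for a,c,b,m in blobs(w,top,(180,120,380,330),100):
    g=np.array([onz(w,u,v,.072)[:2]*1000 for v,u in np.argwhere(m)],np.float32)
    print(a,c,b,[np.round(x,1) for x in cv2.minAreaRect(g)],g.mean(0))
E
python3 box.py pics/w3.png
```

```text
[ 0.42956299 -0.2077114   0.12546027] [7.26684684e-05 7.80759227e-01 6.24831969e-01 1.85608119e-04]
1231 [278.5 200.7] [251 190  56  25] [array([ 432.4, -191.1]), array([18.7, 42.2]), np.float64(77.4)] [ 432.6341  -190.04846]
979 [278.  248.1] [251 237  55  22] [array([ 424. , -226.9]), array([17.6, 42.7]), np.float64(77.4)] [ 423.88965 -227.34113]
```

View pics/w3.png

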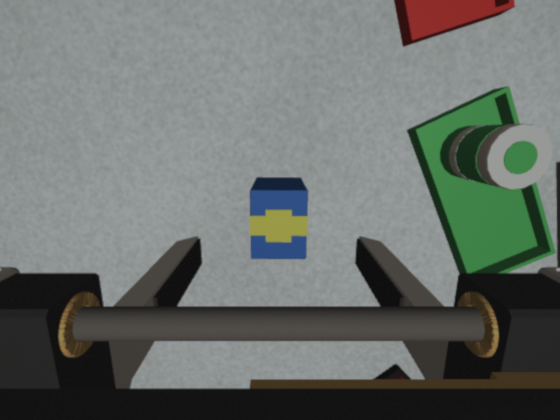

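The wrist view shows the yellow-band box centred between the fingers at (279,225) and square to them. The white-lid tin stands in the green tray near (465,155).

>>> arm_command(deltas="0 0 -1 0;0 0 -3 0;0 0 -5 0;0 0 -7 0;0 0 -9 0;0 0 -10 0;0 0 -10 0;0 0 -10 0;0 0 -10 0;0 0 -10 0")

```text
time_s: 13.63
position: [0.4294, -0.2081, 0.0263]
tool_rot: [0.001, 0.781, 0.624, 0.0]
force: [-0.9, 0.5, 0.1]
grip_width: 0.999
gripper_force: 0.0
```

>>> arm_command(deltas="0 0 0 0;0 0 0 0;0 0 0 0;0 0 0 0;0 0 0 0;0 0 0 0;0 0 0 0;0 0 0 0;0 0 0 0;0 0 0 0", fingers=0)

```text
time_s: 14.47
position: [0.4288, -0.2079, 0.0254]
tool_rot: [-0.0, 0.781, 0.624, -0.0]
force: [-0.1, -0.6, 0.5]
grip_width: 0.467
gripper_force: 30.0
```

>>> arm_command(deltas="0 0 1.5 0;0 0 4 0;0 0 7 0;0 0 9 0;0.5 1.5 10 0;1.5 4 10 0;3 8 10 0;4.4 12 10 0;5.9 16 10 0;7.4 20 10 0")

```text
time_s: 15.3
position: [0.5015, -0.0097, 0.1255]
tool_rot: [0.0, 0.781, 0.624, -0.0]
force: [1.6, -0.1, -2.0]
grip_width: 0.462
gripper_force: 30.0
```

>>> arm_command(deltas="1.4 3.8 0 0;2.8 7.6 0 0;4.2 11.4 0 0.5;5.6 15.2 0 1;7 19 0 1.5;8.4 22.8 0 1.5;9.6 26 0 1.5;10.5 28.5 0 1.5;11.1 30 0 1.5;11.1 30 0 1.5")

```text
time_s: 16.13
position: [0.6119, 0.2925, 0.1247]
tool_rot: [-0.001, 0.772, 0.636, 0.0]
force: [1.6, 0.4, -1.2]
grip_width: 0.471
gripper_force: 30.0
```

>>> arm_command(deltas="0 0 0 0;0 0 -1 0;0 0 -3 0;0 0 -5 0;0 0 -7 0;0 0 -8 0;0 0 -8.7 0;0 0 -9.1 0;0 0 -9.4 0;0 0 -9.6 0")

```text
time_s: 16.97
position: [0.6128, 0.2885, 0.0299]
tool_rot: [0.0, 0.773, 0.635, 0.0]
force: [0.8, -0.5, -2.2]
grip_width: 0.467
gripper_force: 30.0
```

>>> arm_command(deltas="0 0 -0.1 0;0 0 -0.1 0;0 0 -0.1 0;0 0 -0.1 0;0 0 -0.1 0;0 0 -0.1 0;0 0 -0.1 0;0 0 -0.1 0;0 0 -0.1 0;0 0 -0.1 0")

```text
time_s: 17.8
position: [0.6128, 0.2886, 0.0295]
tool_rot: [0.0, 0.773, 0.635, 0.0]
force: [-2.8, -1.2, 6.3]
grip_width: 0.467
gripper_force: 30.0
```

>>> arm_command(deltas="0 0 0 0;0 0 0 0;0 0 0 0;0 0 0 0;0 0 1 0;0 0 3 0;0 0 5 0;0 0 7.5 0;0 0 9 0;0 0 9.7 0", fingers=9.4)

```text
time_s: 18.63
position: [0.6133, 0.2891, 0.1284]
tool_rot: [0.0, 0.773, 0.635, 0.002]
force: [-0.9, -0.9, 0.1]
grip_width: 0.996
gripper_force: 0.0
```

>>> arm_command(deltas="-2 -2.5 0 1;-4.5 -5.6 0 1;-7 -8.7 0 1;-9.5 -11.8 0 1;-12 -15 0 1;-14.5 -18 0 1;-16.5 -20.6 0 1;-17.1 -21.3 0 1;-17.1 -21.3 0 1;-17.1 -21.3 0 1")

```text
time_s: 19.47
position: [0.4419, 0.0756, 0.1256]
tool_rot: [0.0, 0.767, 0.641, 0.0]
force: [0.4, 0.1, 0.4]
grip_width: 1.008
gripper_force: 0.0
```

```bash
python3 box.py pics/w4.png
```

```text
[0.44213426 0.07629762 0.12555045] [-6.07137181e-06  7.67116193e-01  6.41508092e-01  3.38648790e-04]
1239 [279.3 199.7] [251 189  57  25] [array([444.8,  93.2]), array([18.7, 42.7]), np.float64(79.8)] [445.04526  94.27137]
985 [279.8 247.1] [253 235  54  22] [array([438.7,  57.9]), array([17.5, 42.1]), np.float64(79.8)] [438.71176   56.575268]
```

View pics/w4.png

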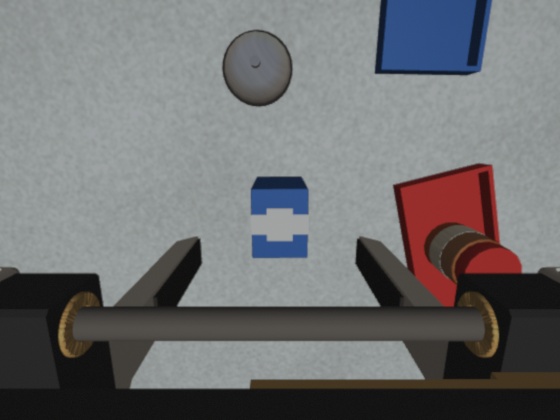

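The white-band box is centred and square to the fingers at (279,223). The bell is untouched at (257,66).

>>> arm_command(deltas="0 0 -1 0;0 0 -3 0;0 0 -5 0;0 0 -7 0;0 0 -9 0;0 0 -10 0;0 0 -10 0;0 0 -10 0;0 0 -10 0;0 0 -10 0")

```text
time_s: 20.35
position: [0.4421, 0.0757, 0.0263]
tool_rot: [0.0, 0.767, 0.641, 0.001]
force: [-0.3, -0.6, -0.1]
grip_width: 1.0
gripper_force: 0.0
```

>>> arm_command(deltas="0 0 0 0;0 0 0 0;0 0 0 0;0 0 0 0;0 0 0 0;0 0 0 0;0 0 0 0;0 0 0 0;0 0 0 0;0 0 0 0", fingers=0)

```text
time_s: 21.18
position: [0.4415, 0.0755, 0.0254]
tool_rot: [0.0, 0.767, 0.641, -0.0]
force: [0.3, 0.2, 0.2]
grip_width: 0.467
gripper_force: 30.0
```

>>> arm_command(deltas="0 0 1.5 0;0 0 4 0;0 0 7 0;0 0 9 0;1 1 10 0;3 2.6 10 0;6 5.2 10 0;9 7.8 10 0;12 10.4 10 0;14 12.1 10 -1")

```text
time_s: 22.02
position: [0.5831, 0.1989, 0.125]
tool_rot: [-0.0, 0.773, 0.635, 0.0]
force: [-0.4, -0.6, -1.0]
grip_width: 0.466
gripper_force: 30.0
```

>>> arm_command(deltas="1.2 1 0 0;1.6 1.3 0 0;1.6 1.3 0 0;1.6 1.3 -1.5 0;1.6 1.3 -3.5 0;1.6 1.3 -5.5 0;1.6 1.3 -7 0;1.6 1.3 -8 0;1.6 1.3 -8.7 0;1.6 1.3 -9 0")

```text
time_s: 22.85
position: [0.5971, 0.2092, 0.0348]
tool_rot: [-0.0, 0.773, 0.635, -0.0]
force: [0.5, -0.6, -1.6]
grip_width: 0.466
gripper_force: 30.0
```

>>> arm_command(deltas="0 0 -0.2 0;0 0 -0.4 0;0 0 -0.6 0;0 0 -0.7 0;0 0 -0.7 0;0 0 -0.7 0;0 0 -0.7 0;0 0 -0.7 0;0 0 -0.7 0;0 0 -0.7 0")

```text
time_s: 23.68
position: [0.5978, 0.2096, 0.0295]
tool_rot: [0.0, 0.773, 0.635, 0.0]
force: [-2.5, -1.1, 9.7]
grip_width: 0.462
gripper_force: 30.0
```

>>> arm_command(deltas="0 0 0 0;0 0 0 0;0 0 0 0;0 0 0 0;0 0 1 0;0 0 3 0;0 0 5 0;0 0 7.5 0;0 0 9 0;0 0 9.7 0", fingers=9.4)

```text
time_s: 24.52
position: [0.5983, 0.21, 0.1285]
tool_rot: [0.001, 0.773, 0.635, 0.001]
force: [-0.6, 0.2, 0.2]
grip_width: 1.002
gripper_force: 0.0
```

>>> arm_command(deltas="-2 1.4 0 2;-5 3.6 0 4;-8 5.8 0 6;-11 8 0 8;-14 10 0 10;-16 11.6 0 11;-16.3 11.8 0 11;-16.3 11.8 0 11;-16.3 11.8 0 11;-16.3 11.8 0 11")

```text
time_s: 25.35
position: [0.4355, 0.3265, 0.1253]
tool_rot: [0.0, 0.709, 0.705, -0.0]
force: [-0.1, -0.2, -0.6]
grip_width: 0.999
gripper_force: 0.0
```

```bash
python3 - <<'E'
from bench import *
from h import *
w=get_image("wrist");print(sense()["position"])
cv2.imwrite("pics/w5.png",w["color"][:,:,::-1])
for a,c,b,_ in blobs(w,green,None,60): print(a,c,b,onz(w,*c,.07).round(4))
E
```

```text
[0.43546908 0.32652673 0.12522744]
697 [279. 224.] [264 210  31  29] [0.4349 0.3259 0.07  ]
```

View pics/w5.png

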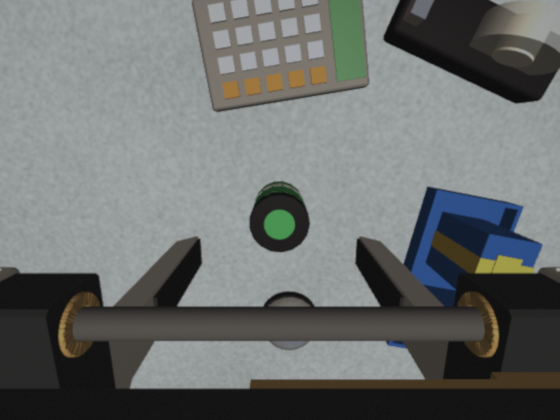

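The black-lid tin is centred at (279,224). The yellow-band box stands in the blue tray near (480,250).

>>> arm_command(deltas="0 0 -1 0;0 0 -3 0;0 0 -5 0;0 0 -7 0;0 0 -9 0;0 0 -10 0;0 0 -10 0;0 0 -10 0;0 0 -10 0;0 0 -10 0")

```text
time_s: 26.23
position: [0.435, 0.3278, 0.0264]
tool_rot: [0.0, 0.708, 0.706, 0.001]
force: [-0.5, -0.6, -0.4]
grip_width: 1.002
gripper_force: 0.0
```

>>> arm_command(deltas="0 0 0 0;0 0 0 0;0 0 0 0;0 0 0 0;0 0 0 0;0 0 0 0;0 0 0 0;0 0 0 0;0 0 0 0;0 0 0 0", fingers=0)

```text
time_s: 27.07
position: [0.4345, 0.3276, 0.0254]
tool_rot: [-0.0, 0.708, 0.706, 0.0]
force: [0.9, -0.6, 0.5]
grip_width: 0.506
gripper_force: 30.0
```

>>> arm_command(deltas="0 0 1.5 0;0 0 4 0;0 0 7 0;0 0 9 0;0.5 -1.5 11 0;1.3 -4 11 0;2.5 -7.6 11 0;3.7 -11.4 11 0;5 -15.2 11 0;6.2 -19 11 0")

```text
time_s: 27.9
position: [0.4966, 0.1356, 0.1355]
tool_rot: [0.0, 0.708, 0.706, -0.0]
force: [2.1, 0.6, -1.8]
grip_width: 0.51
gripper_force: 30.0
```

>>> arm_command(deltas="1.2 -3.7 0 1;2.4 -7.4 0 2;3.6 -11.1 0 4;4.8 -14.8 0 6;6 -18.5 0 8;7.2 -22.2 0 9;8.4 -25.9 0 10;9.6 -29.6 0 11;10.8 -33.3 0 12;12 -36.5 0 12")

```text
time_s: 28.73
position: [0.6162, -0.2305, 0.1351]
tool_rot: [-0.0, 0.631, 0.776, -0.0]
force: [0.4, 1.6, -1.0]
grip_width: 0.505
gripper_force: 30.0
```

>>> arm_command(deltas="1 -3 0 0;1.4 -4.7 0 0;1.4 -4.7 0 0;1.4 -4.7 0 0;1.4 -4.7 -1 0;1.4 -4.7 -3 0;1.4 -4.7 -5 0;1.4 -4.7 -7 0;1.4 -4.7 -8.5 0;1.4 -4.7 -9.5 0")

```text
time_s: 29.57
position: [0.6297, -0.2731, 0.0383]
tool_rot: [-0.001, 0.63, 0.776, -0.0]
force: [-0.7, 0.5, -1.8]
grip_width: 0.509
gripper_force: 30.0
```

>>> arm_command(deltas="0 0 -0.5 0;0 0 -0.8 0;0 0 -1 0;0 0 -1.1 0;0 0 -1.1 0;0 0 -1.1 0;0 0 -1.1 0;0 0 -1.1 0;0 0 -1.1 0;0 0 -1.1 0")

```text
time_s: 30.4
position: [0.6305, -0.2745, 0.0295]
tool_rot: [0.0, 0.631, 0.776, -0.0]
force: [0.2, 1.0, -1.0]
grip_width: 0.506
gripper_force: 30.0
```

Release, rise and retreat, then check.

>>> arm_command(deltas="0 0 0 0;0 0 0 0;0 0 0 0;0 0 0 0;0 0 1 0;0 0 3 0;0 0 6 0;0 0 9 0;0 0 12 0;0 0 14 0", fingers=9.4)

```text
time_s: 31.23
position: [0.6312, -0.2745, 0.1734]
tool_rot: [0.001, 0.631, 0.776, 0.0]
force: [0.4, -0.4, 0.1]
grip_width: 0.997
gripper_force: 0.0
```

>>> arm_command(deltas="-3 -2 0 0;-6 -5 0 0;-9 -8 0 0;-12 -11 0 0;-15 -14 0 -5;-18 -16 0 -10;-20 -18 0 -15;-22 -20 0 -20;-24 -22 0 -25;-25 -23 0 -30")

```text
time_s: 32.07
position: [0.3774, -0.5072, 0.1703]
tool_rot: [0.0, 0.812, 0.583, -0.001]
force: [0.3, 0.1, -0.1]
grip_width: 1.003
gripper_force: 0.0
```

```bash
python3 - <<'E'
from bench import *
from h import *
I=[get_image(n) for n in("top","scene")]
a=I[0]["color"][120:310,120:440];b=I[1]["color"][90:290,120:440]
cv2.imwrite("pics/fin.png",cv2.resize(np.vstack([a,b])[:,:,::-1],None,fx=1.5,fy=1.5,interpolation=cv2.INTER_CUBIC))
for r,x in zip(I,((120,165,440,300),(120,100,470,290))):
  for c,f in(("r",red),("g",green),("b",blue)):
    for q in blobs(r,f,x): print(c,q[0],q[1],onz(r,*q[1],.074).round(3)[:2])
E
```

```text
r 2035 [280.6 207.4] [ 0.595 -0.006]
g 1269 [370.1 199.3] [ 0.609 -0.22 ]
g 98 [393.2 190.2] [ 0.63  -0.276]
g 55 [360.4 198.3] [ 0.612 -0.197]
b 1486 [178.6 209.7] [0.595 0.237]
r 1825 [285.1 212.9] [ 0.643 -0.022]
r 457 [385.1 269.9] [0.856 0.126]
g 148 [426.6 134.3] [0.538 0.429]
g 1189 [198.5 250.7] [ 0.669 -0.237]
g 67 [210.3 224.9] [ 0.613 -0.196]
g 27 [193.3 232.6] [ 0.619 -0.237]
g 85 [177.8 241.7] [ 0.63  -0.275]
g 49 [181.9 255.1] [ 0.667 -0.274]
b 1434 [378.1 184.7] [0.646 0.223]
b 72 [466.3 224.2] [0.82  0.357]
b 122 [308.8 286.6] [ 0.834 -0.042]
```

View pics/fin.png

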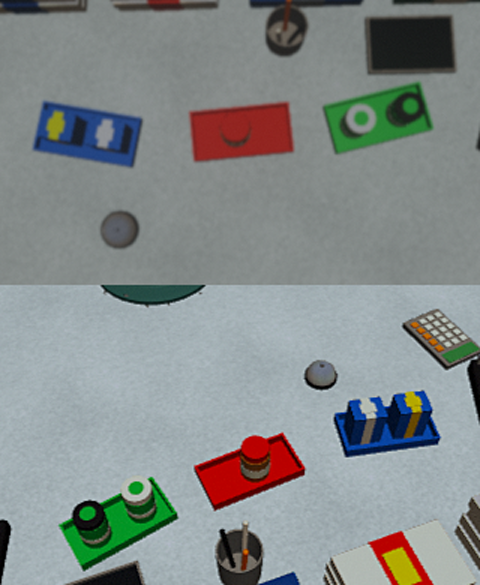

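All five goods stand upright in their trays: the tins in green (crop, 90-135 and 495-515), the jar in red (255,455), the boxes in blue (365-415,415). Bell and pen pot look undisturbed.

```bash
python3 -c "
from bench import *
print(job_done())"
```

```text
the job is handed in; nothing more can be done
None
```

Job handed in at about 32 s of the 112 s: the final pictures show both tins, both boxes and the jar upright in their trays, with bell and pen pot undisturbed; no verdict was returned.

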